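# Battery pack into the charging dock, under its hold-down spring

## Robot

A 6-joint arm with a two-finger parallel gripper is mounted at the origin on a cart in front of the work surface, level with it; the furniture and walls round the work are solid. World frame = base frame: x ahead of the robot, y to its left, z up, the work surface at z = 0. Lengths are in mm, angles in rad, forces in N, time in s.
With the tool pointing down it reaches from about 325 to 925 mm from the base axis. Payload 3.1 kg.
Tool frame: the origin (TCP) lies midway between the tips of the shut fingers; the grasp point (between the pads) lies 19 mm behind it; x points along the fingers, y is the direction in which the jaws open and shut, and the axes are right-handed (so a half turn about x gives the same grasp; the last joint's range is limited). The gripper opens to 85 mm and grips with 20 to 120 N. Pads are 22 mm wide; open, the fingers measure 114 mm over their backs; the gripper's body (76 mm by 85 mm) begins 54 mm behind the grasp point. The pads swing forward as they close: fully open they stand 13 mm farther back than shut.
Start: joints at [1.109, 0.217, 1.613, -0, 1.311, -0.112], TCP at [214.176, 587.169, 231.3] pointing down, gripper open.
Joint ranges: [-2.75, 2.75], [-0.78, 2.1], [0.31, 2.55], [-1.13, 4.27], [0.13, 2.63], [-2.58, 2.58]. Speed limits (rad/s): [2.79, 2.79, 3.14, 3.14, 3.14, 3.14].

## Interface

Orientations are given as a unit quaternion [x, y, z, w].
In Python, from rig import arm gives the robot as it stands. The module is installed in compiled form; this text tells all that it offers. Calls block until the motion is done:
- arm.movep(position, orientation): joint-space move of the TCP to a pose.
- arm.move_straight(position, frame=None, max_speed=150, force_limit=None): straight line of the TCP; frame=None keeps the orientation; max_speed is the mean speed in mm/s. With force_limit (N) it stops when the force on the tool has changed by that much, and returns True; else False.
- arm.set_joints(angles): joint-space move.
- arm.grip(opening, grasp_force=None): finger opening in mm; grasp_force is the grip in N (None keeps the last); returns when the fingers have stopped.
- arm.wait(seconds).
- arm.solve_ik(position, orientation): joint angles nearest the present ones, or None.
- arm.snapshot(name): name is "scene" or "top"; returns a dict with "frame" (480x640x3 uint8, red, green, blue), "intrinsics" (3x3 intrinsics, pixels), "D" ([k1, k2, p1, p2, k3] as OpenCV has them; the pictures are not rectified), "cam_to_world" (4x4, takes a point from camera to world coordinates). Camera axes: x right, y down, z forward; pixel columns grow to the right and rows downward; lengths in mm; the calibration is good to about 2 mm. A picture is of the moment at which its call begins. There is no depth.
A pose or a line that the arm cannot do raises arm.MotionError and nothing moves.
- arm.job_done(): hands the job in, once; it reports no verdict.
Readings, each from a call of its own:
- arm.current_time_s(): time.
- arm.current_q(): joint angles.
- arm.current_joint_velocities(): joint speeds.
- arm.current_joint_efforts(): joint torques, N m.
- arm.current_ee_pos(): TCP position.
- arm.current_tcp_rot(): TCP orientation.
- arm.current_force(): force on the tool from outside, world axes, zero at the start.
- arm.current_wrist_torque(): the same for the moment, N m.
- arm.current_opening(): finger opening in mm.
Only numpy, scipy, OpenCV 4.12 (cv2) and the standard library are available. Lean on these libraries where they do the work, as an engineer would, in place of code of your own. Each camera call takes 0.05 s, during which the arm holds its last target. There are 200 camera calls.

## Task

The black battery pack lies loose on the sprung contact plate of the grey charging dock, just short of the dock's steel leaf spring. With the fingertips on top of the pack, press it down hard on the sprung plate and, keeping it pressed, slide it along the dock under the leaf spring until it is fully home against the end stop; then let go, so that the spring alone holds the pack down. Only press and push the pack, do not pick it up; do not push on the leaf spring itself, and leave the other things on the desk where they are.

Things in the scene. Friction and masses are not known exactly. Their poses are not given: they have to be found in the camera images.
- dock: charging dock, grey plastic, 224 mm long (its x), 82 mm wide, fixed. Origin: on the desk under its middle; x points along the channel from the open mouth to the end block, z up. Channel 64 mm wide between side walls (tops 38 mm above the desk), from a low sill at x = -106 mm to the stop face at x = +68 mm. The end block behind the stop face (55 mm high with its clamp bar) carries the leaf spring.
- end_stop (a point): centre of the stop face of the dock's end block (dock x = +68 mm, 24 mm above the desk). The pack is fully home when its front face meets it; the pack's origin then lies 55 mm short of it along the dock's x.
- contact_plate (a joint): sprung contact plate, the floor of the channel (aluminium with two brass strips): metres pressed down, 0 = up (its top 20 mm above the desk), 0.008 = fully down (12 mm above the desk). It always stays level. Its spring pushes up with about 4 N at the top and 9 N at the bottom; some 8 N on the pack press it fully down.
- leaf: steel leaf spring, 40 mm wide, clamped on the end block and reaching towards the mouth over the channel. Origin: its root, dock x = +76 mm, 48 mm above the desk. Its lowest line, at dock x = +42 mm, is 34 mm above the desk at rest. A pack passing beneath lifts it; it cannot be pushed down or back. It bears on the pack with 8 to 11 N and brakes it with about 8 N while the front edge goes in.
- spring_lip (a point): edge of the turned-up free end of the leaf spring, middle of its width: dock x = +30 mm, 39 mm above the desk at rest
- press_pad (a point): ribbed pressing place in the middle of the pack's width, on its top face, 21 mm behind the pack's origin and 13 mm behind the thumb ridge (towards the mouth of the dock)
- pack: black battery pack, 110 mm long (x), 62 wide, 24 high, about 0.2 kg, loose. Origin: centre of its underside; x points to its front, the end at the leaf spring. At the start it rests on the raised plate, its top 44 mm above the desk (5 mm above the spring's lip, against which it butts unless pressed down), its front 11 to 23 mm short of the lip. Fully pressed its top is at 36 mm and passes under.
- thumb_ridge (a point): middle of the top of the low thumb ridge across the pack, 5 mm behind the pack's origin: 3.5 mm high, 6 mm thick along x, 42 mm wide. Fingertips set down just behind it (towards the mouth) can press the pack and push it forward by the ridge.
- sample_cup: bystander: white sample cup with a black ring, 45 mm across and 24 mm high, origin under its centre; leave it alone
- vial: bystander: small vial with a black cap, 15 mm across and 51 mm high, standing, origin under its centre; leave it alone
- powder_pot: bystander: white pot with a blue lid, 43 mm across and 46 mm high, origin under its centre; leave it alone
- memory_stick: bystander: memory stick lying flat, 52 x 18 x 8 mm, origin under its centre; leave it alone

How it is judged:
By the outcome, as a careful person would: the job done as asked, in the order asked, and still so for the second after the job is handed in, with the robot touching nothing.
It also fails if it takes over 38 s, if anything falls off the work surface, if the arm or the gripper's body presses on something with over 40 N, if the wrist force passes 120 N, or if a joint passes its speed limit or range.

## Working session

There is one attempt and no reset: what is moved stays moved. The work goes in short steps, each a Python script; the robot and the scene stay as the last script left them, time stands still between calls to the robot, and variables do not carry over. Pictures are saved under pics/ and viewed, about 8 in all and at most 12, crops included, and the job is handed in when it is done.

```bash
mkdir -p pics; python3 - <<'E'
from rig import arm
import cv2,numpy as np,pickle
for n in("scene","top"):
    s=arm.snapshot(n); pickle.dump(s,open(n+".pkl","wb"))
    cv2.imwrite(f"pics/{n}0.png",s["frame"][:,:,::-1])
    print(n,s["intrinsics"].tolist(),s["D"],np.round(s["cam_to_world"],3).tolist())
print(arm.current_time_s(),arm.current_tcp_rot(),arm.current_force())
E
```

```text
scene [[593.7205332982445, 0.0, 319.0735225990358], [0.0, 593.7205332982445, 239.01069788409728], [0.0, 0.0, 1.0]] [0.01527358 0.         0.         0.         0.        ] [[0.55, -0.612, 0.568, -102.054], [-0.835, -0.418, 0.358, -279.353], [0.019, -0.671, -0.741, 943.766], [0.0, 0.0, 0.0, 1.0]]
top [[460.9236484078602, 0.0, 324.41487495929437], [0.0, 460.9236484078602, 239.1908396825656], [0.0, 0.0, 1.0]] [-0.03163065  0.          0.          0.          0.        ] [[0.03, -0.969, 0.245, 338.853], [-1.0, -0.03, 0.002, 136.524], [0.005, -0.244, -0.97, 954.907], [0.0, 0.0, 0.0, 1.0]]
0.1 [ 0.12227514  0.69654191 -0.12380154  0.69609722] [-0.02066753 -0.28514052 -0.35903817]
```

View pics/top0.png

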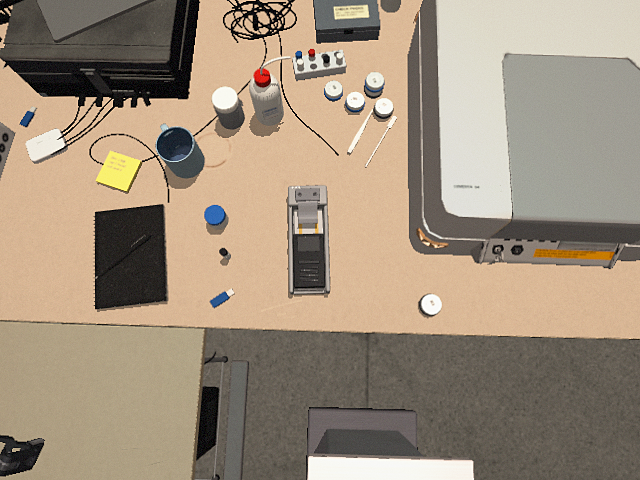

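View pics/scene0.png

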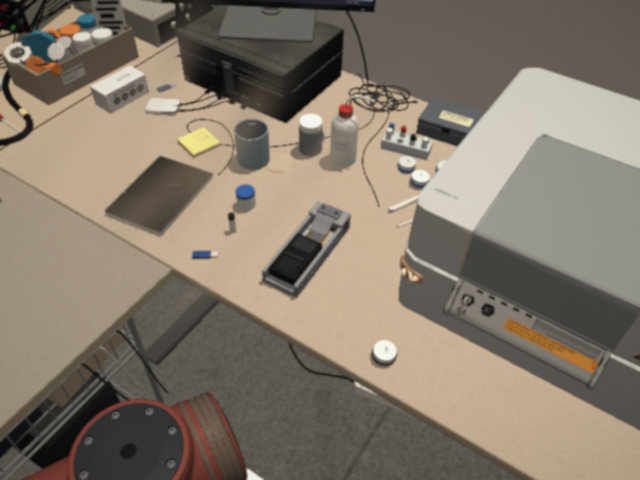

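The top view shows the dock at about (308,240), with its end block at the top (308,192) and its mouth at (310,292). The pack spans rows 232–288. Bystanders are well clear. I'll zoom in for corner pixels.

```bash
python3 - <<'E'
import cv2,pickle
a=pickle.load(open("top.pkl","rb"))["frame"][:,:,::-1]
cv2.imwrite("pics/c1.png",cv2.resize(a[180:300,270:350],None,fx=5,fy=5,interpolation=cv2.INTER_CUBIC))
E
```

```text
(no output)
```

View pics/c1.png

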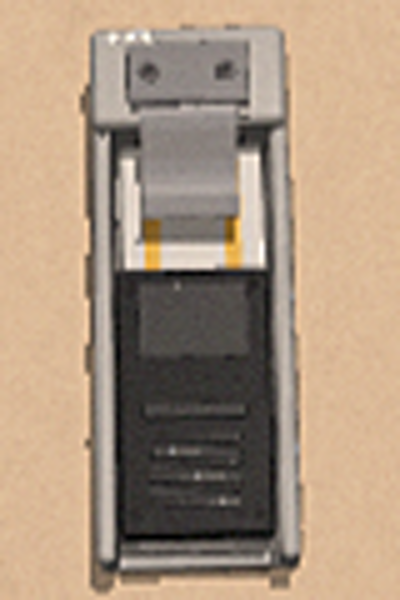

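```bash
cat > h.py <<'E'
import cv2,numpy as np
def ray(s,uv,z):
    p=cv2.undistortPoints(np.array([[uv]],float),s["intrinsics"],np.array(s["D"]))[0,0]
    T=np.array(s["cam_to_world"]); d=T[:3,:3]@[p[0],p[1],1]; o=T[:3,3]
    return (o+d*(z-o[2])/d[2])[:2]
def crop(x,y): return (270+x/5-.4,180+y/5-.4)
E
python3 - <<'E'
import pickle; from h import *
s=pickle.load(open("top.pkl","rb"))
P=dict(pfl=(118,270,44),pfr=(268,270,44),prl=(122,537,44),prr=(274,537,44),ridgeL=(145,410,47.5),ridgeR=(245,410,47.5),lipL=(140,240,39),lipR=(238,240,39),
blkL=(92,30,48),blkR=(282,28,48),wL1=(95,130,38),wR1=(287,130,38),wL2=(102,565,38),wR2=(298,565,38))
W={k:ray(s,crop(x,y),z) for k,(x,y,z) in P.items()}
for k,v in W.items(): print(k,v.round(1))
n=lambda a,b:(W[a]+W[b])/2
for a,b in(("prl","pfl"),("prr","pfr"),("wL2","wL1"),("wR2","wR1"),("blkL","blkR"),("pfl","pfr")):
    d=W[b]-W[a]; print(a,b,np.linalg.norm(d).round(1),np.degrees(np.arctan2(d[1],d[0])).round(2))
E
```

```text
pfl [578.4 203. ]
pfr [580.3 141.7]
prl [468.8 196.3]
prr [470.7 136. ]
ridgeL [519.8 189.2]
ridgeR [521.  149.1]
lipL [592.8 194.8]
lipR [594.  154.4]
blkL [680.7 218.3]
blkR [684.1 138.9]
wL1 [640.2 215.8]
wR1 [642.6 135.6]
wL2 [458.2 204.2]
wR2 [460.6 126.1]
prl pfl 109.8 3.46
prr pfr 109.8 2.97
wL2 wL1 182.3 3.65
wR2 wR1 182.3 2.99
blkL blkR 79.5 -87.58
pfl pfr 61.3 -88.24
```

Measured sizes match: pack 109.8 × 61.3 mm and dock walls 80 mm apart, with a yaw of about 3°. The pack origin is near (524.5, 169.2) and the ridge agrees. The home position is near (576.4, 173.6). Next I'll shut the gripper, go above the pack and check.

```bash
cat >> h.py <<'E'
from scipy.spatial.transform import Rotation as R
YAW=np.radians(3.0); ex=np.array([np.cos(YAW),np.sin(YAW)]); PACK=np.array([524.5,169.2])
def quats():
    for sg in(1,-1):
        x=np.array([0,0,-1.]); y=sg*np.array([-ex[1],ex[0],0]); yield R.from_matrix(np.c_[x,y,np.cross(x,y)]).as_quat()
E
python3 - <<'E'
from rig import arm; from h import *; import pickle
arm.grip(0)
p=PACK-24*ex; pos=[*p,75]
best=None
for q in quats():
    j=arm.solve_ik(pos,q); print(j)
    if j is not None:
        c=np.abs(np.array(j)-arm.current_q()).max()
        if best is None or c<best[0]: best=(c,q)
q=best[1]; np.save("q.npy",q)
arm.movep([*p,150],q); arm.move_straight(pos)
print(arm.current_ee_pos(),arm.current_opening(),arm.current_force(),arm.current_time_s())
s=arm.snapshot("top");t=arm.snapshot("scene"); pickle.dump(t,open("scene1.pkl","wb"))
a=cv2.resize(s["frame"][150:310,240:380],None,fx=3,fy=3,interpolation=cv2.INTER_CUBIC)
b=cv2.resize(t["frame"][160:320,230:370],None,fx=3,fy=3,interpolation=cv2.INTER_CUBIC)
cv2.imwrite("pics/above.png",np.hstack([a,b[:a.shape[0]]])[...,::-1])
E
```

```text
[ 1.90748312e-01  2.05629556e-01  1.95172992e+00 -4.44089210e-16
  9.84233182e-01 -1.43240789e+00]
[ 1.90748312e-01  2.05629556e-01  1.95172992e+00 -4.44089210e-16
  9.84233182e-01  1.70918476e+00]
[500.97928128 168.35686357  75.40555662] -0.14219762957668292 [ 0.77643815 -0.7226075   0.70412184] 3.3833
```

View pics/above.png

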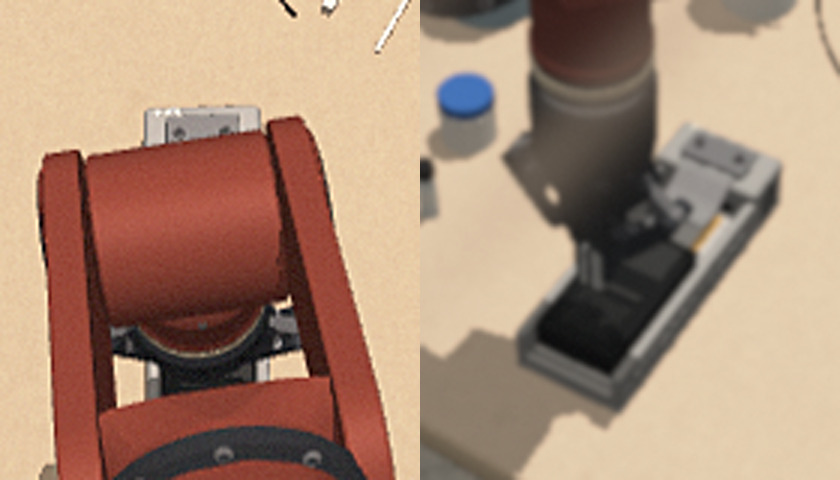

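The scene view shows the shut fingertips at about (590,285) in the composite, over the pack's ribbed area behind the ridge at (625,295), with the jaw axis across the pack. Next I'll go down until contact and press.

```bash
python3 - <<'E'
from rig import arm; from h import *
p=PACK-24*ex
f0=np.array(arm.current_force())
h=arm.move_straight([*p,30],max_speed=25,force_limit=3)
print(h,np.round(arm.current_ee_pos(),2),np.round(arm.current_force()-f0,1))
z=arm.current_ee_pos()[2]
for k in range(16):
    z-=1; arm.move_straight([*p,z],max_speed=20)
    f=np.array(arm.current_force())-f0; print(round(z,1),np.round(arm.current_ee_pos(),2),np.round(f,1))
    if f[2]>24: break
print(arm.current_time_s())
E
```

```text
True [500.36 167.9   41.46] [-0.6  1.7  3.5]
40.5 [501.12 168.08  40.92] [-0.2  0.2  3.8]
39.5 [501.13 168.09  39.82] [0.1 0.1 4.5]
38.5 [501.1  168.06  38.84] [1.  1.4 4.6]
37.5 [501.09 168.04  37.9 ] [-0.3  1.   6. ]
36.5 [501.11 168.06  37.01] [-0.   0.8  5.7]
35.5 [501.14 168.04  36.09] [-0.7  0.6  6.8]
34.5 [501.56 168.17  35.9 ] [-1.7  0.1 10.1]
33.5 [502.42 168.37  35.83] [-1.4  0.  13.6]
32.5 [503.32 168.53  35.8 ] [-2.2  0.1 17. ]
31.5 [504.17 168.72  35.7 ] [-2.7 -0.5 21.3]
30.5 [505.05 168.91  35.65] [-3.5 -0.8 25.1]
7.4667
```

```bash
python3 - <<'E'
from rig import arm; from h import *
f0=np.array([0.78,-.72,.7])
c=PACK-24*ex; z=30.5
log=[];last=None
for k in range(32):
    c=c+2.5*ex; arm.move_straight([*c,z],max_speed=25)
    f=np.array(arm.current_force())-f0; p=np.array(arm.current_ee_pos())
    s=(p[:2]-PACK)@ex; fx=f[:2]@ex; n=np.array([-ex[1],ex[0]])
    print(k,round(s,1),"lag",round((c-PACK)@ex-s,1),"lat",round((p[:2]-PACK)@n,1),"z",round(p[2],1),"fx",round(fx,1),"fy",round(f[:2]@n,1),"fz",round(f[2],1))
    if fx<-32 or f[2]>45 or p[2]>39 or (s>27 and fx<-26): break
    if f[2]<20: z-=1
    elif f[2]>32: z+=1
print(c,z,arm.current_time_s())
E
```

```text
0 -16.6 lag -4.9 lat 0.8 z 35.7 fx -1.8 fy 1.0 fz 22.6
1 -14.0 lag -5.0 lat 0.8 z 35.7 fx -2.7 fy 0.1 fz 22.7
2 -11.5 lag -5.0 lat 0.8 z 35.7 fx -3.4 fy 0.7 fz 22.9
3 -9.0 lag -5.0 lat 0.8 z 35.8 fx -3.4 fy 0.3 fz 23.3
4 -6.5 lag -5.0 lat 0.8 z 35.8 fx -2.9 fy 0.1 fz 23.1
5 -4.0 lag -5.0 lat 0.8 z 35.8 fx -2.2 fy 0.5 fz 22.6
6 -1.6 lag -4.9 lat 0.8 z 35.8 fx -3.0 fy 1.3 fz 22.4
7 0.9 lag -4.9 lat 0.8 z 35.8 fx -2.5 fy 0.5 fz 22.8
8 3.4 lag -4.9 lat 0.8 z 35.8 fx -3.0 fy 0.8 fz 22.4
9 5.6 lag -4.6 lat 0.8 z 35.9 fx -4.0 fy -0.1 fz 23.2
10 6.8 lag -3.3 lat 0.8 z 35.8 fx -8.6 fy -0.0 fz 26.5
11 8.7 lag -2.7 lat 0.8 z 35.8 fx -8.1 fy -0.0 fz 26.5
12 11.3 lag -2.8 lat 0.8 z 35.8 fx -8.0 fy 0.4 fz 27.4
13 13.5 lag -2.5 lat 0.8 z 35.8 fx -8.2 fy 0.4 fz 28.0
14 14.9 lag -1.4 lat 0.8 z 35.8 fx -10.8 fy 0.6 fz 30.1
15 18.6 lag -2.6 lat 0.8 z 35.8 fx -7.5 fy -0.4 fz 26.6
16 21.6 lag -3.1 lat 0.8 z 35.8 fx -6.2 fy 1.0 fz 25.7
17 24.1 lag -3.1 lat 0.8 z 35.8 fx -6.6 fy -0.1 fz 24.7
18 26.7 lag -3.2 lat 0.8 z 35.8 fx -6.9 fy 1.8 fz 25.3
19 29.1 lag -3.1 lat 0.8 z 35.8 fx -6.9 fy 1.4 fz 25.2
20 31.6 lag -3.1 lat 0.8 z 35.8 fx -6.4 fy 0.9 fz 25.0
21 34.1 lag -3.1 lat 0.8 z 35.8 fx -6.8 fy 0.6 fz 24.7
22 36.6 lag -3.1 lat 0.8 z 35.8 fx -6.2 fy 1.1 fz 24.0
23 39.0 lag -3.0 lat 0.8 z 35.8 fx -6.0 fy 1.5 fz 24.4
24 41.5 lag -3.0 lat 0.8 z 35.8 fx -7.7 fy 0.6 fz 24.3
25 43.6 lag -2.6 lat 0.8 z 35.8 fx -6.8 fy 1.9 fz 24.4
26 43.6 lag -0.1 lat 0.8 z 35.7 fx -12.5 fy 1.2 fz 30.8
27 43.8 lag 2.2 lat 0.8 z 35.7 fx -17.9 fy 0.6 fz 35.0
28 43.9 lag 4.6 lat 0.7 z 35.7 fx -20.5 fy -0.4 fz 34.9
29 44.0 lag 7.0 lat 0.8 z 35.7 fx -23.7 fy 0.5 fz 36.1
30 44.1 lag 9.4 lat 0.8 z 35.7 fx -26.5 fy 0.7 fz 35.6
[577.92668011 171.99997366] 33.5 15.2417
```

The force rises steeply at TCP travel 44 mm, which suggests the stop, but my geometry predicted about 33 mm. I'll look before letting go.

```bash
python3 - <<'E'
from rig import arm; from h import *
t=arm.snapshot("scene")
def px(P):
    T=np.linalg.inv(t["cam_to_world"]); return cv2.projectPoints(np.array([P],float),cv2.Rodrigues(T[:3,:3])[0],T[:3,3],t["intrinsics"],np.array(t["D"]))[0][0,0]
n=np.array([-ex[1],ex[0]]); home=np.array([576.4,173.0])
cr=lambda P:((px(P)-[260,180])*6).round()
for nm,d,w,z in(("rearR",-55,-31,36),("rearL",-55,31,36),("ridgeR",-5,-21,39.5),("ridgeL",-5,21,39.5)):
    print(nm,cr([*(home+d*ex+w*n),z]))
print("tcp",cr(arm.current_ee_pos()))
a=cv2.resize(t["frame"][180:280,260:380],None,fx=6,fy=6,interpolation=cv2.INTER_CUBIC)
a=cv2.convertScaleAbs(a,alpha=1.6,beta=20)
cv2.imwrite("pics/home.png",a[...,::-1])
E
```

```text
rearR [285. 510.]
rearL [127. 437.]
ridgeR [336. 395.]
ridgeL [231. 347.]
tcp [279. 384.]
```

View pics/home.png

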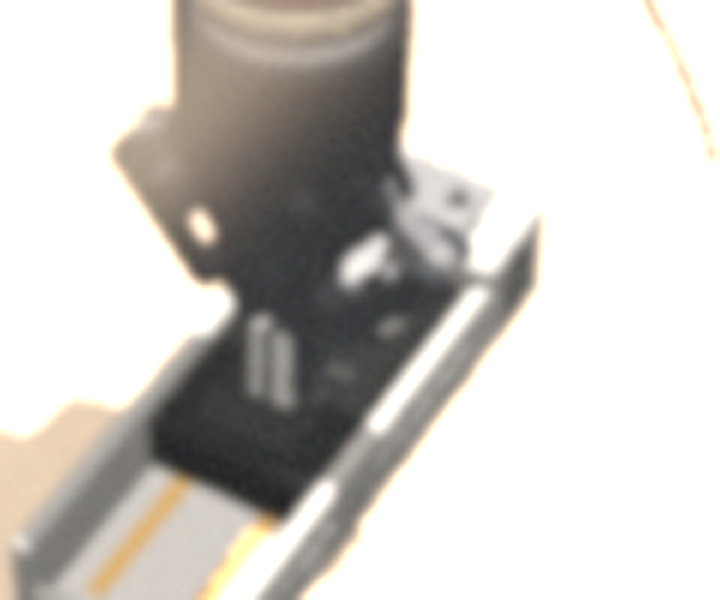

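The image shows the pack's rear top edge from (155,425) to (290,490). That matches the predicted home line within blur and calibration, slightly beyond it if anything. The stiff force rise confirms the stop. The fingertips are right behind the ridge. I'll ease the push, keep a slight forward bias and release upward.

```bash
python3 - <<'E'
from rig import arm; from h import *
f0=np.array([0.78,-.72,.7]); c=np.array([577.92668,172.0]); z=33.5
def rep():
    f=np.array(arm.current_force())-f0; p=np.array(arm.current_ee_pos()); s=(p[:2]-PACK)@ex
    print(round((c-PACK)@ex,1),round(z,1),"s",round(s,1),"z",round(p[2],1),"fx",round(f[:2]@ex,1),"fz",round(f[2],1)); return f
for k in range(3): c=c-2.5*ex; arm.move_straight([*c,z],max_speed=25); rep()
for k in range(12):
    z+=1; arm.move_straight([*c,z],max_speed=20); f=rep()
    if f[2]<1.5: break
z=60; arm.move_straight([*c,z],max_speed=60); rep()
z=200; c=c-90*ex; arm.move_straight([*c,120],max_speed=150); arm.movep([380,380,220],arm.current_tcp_rot())
s=arm.snapshot("top"); import pickle; pickle.dump(s,open("top2.pkl","wb"))
a=s["frame"][180:300,270:350]; b=arm.snapshot("scene")["frame"][190:290,250:370]
a=cv2.resize(a,(400,600),interpolation=cv2.INTER_CUBIC); b=cv2.resize(b,(400,333),interpolation=cv2.INTER_CUBIC)
o=np.zeros((600,800,3),np.uint8); o[:,:400]=a; o[:333,400:]=b
cv2.imwrite("pics/fin.png",o[...,::-1]); print(arm.current_time_s())
E
```

```text
51.0 33.5 s 44.0 z 35.8 fx -21.8 fz 30.2
48.5 33.5 s 44.0 z 35.8 fx -15.8 fz 26.1
46.0 33.5 s 43.8 z 35.9 fx -11.2 fz 21.3
46.0 34.5 s 43.7 z 35.9 fx -9.0 fz 15.1
46.0 35.5 s 43.6 z 35.9 fx -7.0 fz 10.9
46.0 36.5 s 43.4 z 36.0 fx -6.0 fz 7.0
46.0 37.5 s 43.5 z 36.1 fx -6.6 fz 1.3
46.0 60 s 47.2 z 61.1 fx -0.7 fz -0.6
19.5417
```

View pics/fin.png

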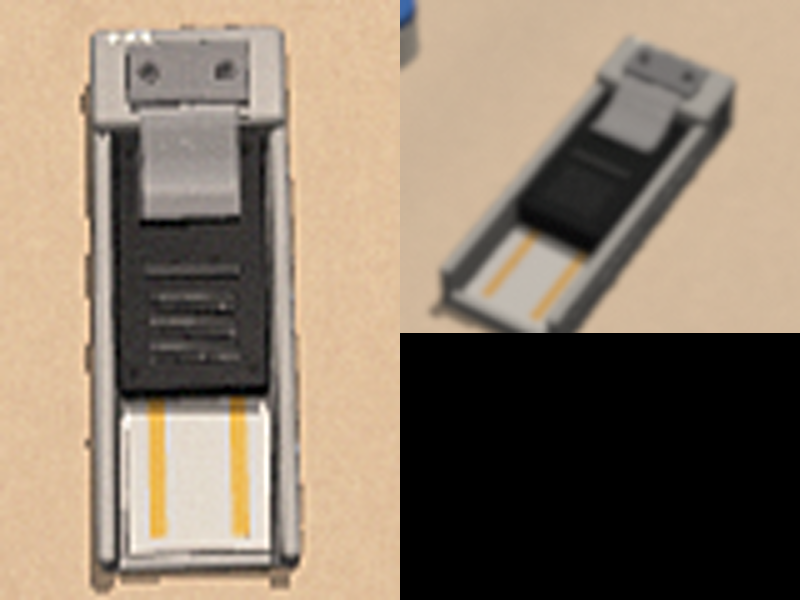

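The pack now lies under the leaf, with its rear top edge at y≈390 and its ridge at y≈270. I'll compute these against home.

```bash
python3 - <<'E'
import pickle; from h import *
s=pickle.load(open("top2.pkl","rb")); O=np.array([563.4,173.0])
for n,x,y,z,e in(("rear",195,390,36,-42),("ridge",193,270,39.5,8),("lip",190,218,41,30),("blockback",187,29,48,112),("mouthwall",200,565,38,-106)):
    print(n,((ray(s,crop(x,y),z)-O)@ex).round(1),"expect",e)
E
```

```text
rear -32.5 expect -42
ridge 17.1 expect 8
lip 38.9 expect 30
blockback 119.1 expect 112
mouthwall -104.3 expect -106
```

The lip, block and pack are all offset by the same +7 to +9 mm. My first lip pixel was the leaf's shadow, which put the dock origin short and explains the 11 mm surprise. Relative to the dock, the rear edge is at about −41 mm (home −42) and the ridge at about +8.5 mm (home +8), so the pack is home.

```bash
python3 - <<'E'
from rig import arm
arm.job_done(); print(arm.current_time_s())
E
```

```text
the job is handed in; nothing more can be done
the job is handed in; nothing more can be done
```

The battery pack is home under the leaf spring and the job is handed in. The arm's last clock reading before that was 19.5 s. I pressed the pack fully down (fingertips at 35.8 mm, about 25 N). Keeping it pressed, I slid it by the thumb ridge until it met the end stop, where the push rose to about 26 N with almost no further movement. I then eased off, lifted the fingers straight up and moved the arm clear.

- **Position:** in the last picture the pack lies under the leaf with nothing touching it. Measured against the dock, its rear edge is at about −41 mm (home is −42) and its ridge at about +8.5 mm (home is +8).
- **Disagreement:** the fingers stopped 11 mm farther along than I predicted. I had taken the leaf's shadow for its lip, which put my dock position about 8 mm short; the last picture accounts for most of the difference.
- **Not checked:** I did not re-measure the other objects on the desk; the arm's path stayed clear of them. The spring holding the pack down was judged from that picture only.

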